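Shut and bolt the instrument container

ROBOT

A 6-joint arm with a two-finger parallel gripper is mounted at the origin on a cart in front of the work surface, level with it; the furniture and walls round the work are solid. World frame = base frame: x ahead of the robot, y to its left, z up, the work surface at z = 0. Lengths are in m, angles in rad, forces in N, time in s.
With the tool pointing down it reaches from about 0.35 to 0.8 m from the base axis. Payload 7.3 kg.
Tool frame: the origin (TCP) lies midway between the tips of the shut fingers; the grasp point (between the pads) lies 19 mm behind it; z points along the fingers, y is the line along which they close (so a half turn about z gives the same grasp; the last joint's range is limited). The gripper opens to 85 mm and grips with 20 to 120 N. Pads are 22 mm wide; open, the fingers measure 114 mm over their backs; the gripper's body (76 mm by 85 mm) begins 54 mm behind the grasp point. The pads swing forward as they close: fully open they stand 13 mm farther back than shut.
Start: joints at [0.978, 0.342, 1.524, -0, 1.275, -0.146], TCP at [0.227, 0.473, 0.231] pointing down, gripper open.
Joint ranges: [-2.53, 2.53], [-0.77, 2.02], [0.04, 2.7], [-1, 4.14], [0.28, 2.66], [-3.11, 3.11]. Speed limits (rad/s): [2.57, 2.57, 3.14, 3.14, 3.14, 3.14].

INTERFACE

Orientations are given as a rotation vector (axis times angle).
In Python, from station import * gives the robot as it stands.
- The arm moves only by the tool apply_moves, never from a script. Its arguments are lists of equal length, an entry for each row: "delta_pos": the shift along the tool's x, y, z in mm, a list of three; "turn": the turn about the tool's z in degrees; "gripper": the finger opening in mm, from 0 to 85.4. A call has 1 to 8 rows; each row is the pose to reach, as a shift and turn from the pose commanded when the call began, along the tool's axes at that moment; what a row does not reach only later rows make up. A row lasts 1/10 s, in which the tool goes at most 50 mm and 8.59 degrees, less where a joint would pass 70% of its speed; a pose out of reach is approached as far as the arm can. A call with a gripper value outside its range is refused whole. The fingers move at their own pace and stop on an object; "force" is the grip in N (left out, the last holds). Time passes only in rows, so rows that repeat a pose let the fingers close. It gives the time, the measured TCP pose, the force, the opening and the grip force at its end, in the units of the state.
- observe(): the state, without advancing time (a new reading comes with each control period).
- get_image(name): name is "scene" or "top"; returns the picture (384x512x3 uint8, blue, green, red); there is no depth.
- get_calibration(name): a dict with "K" (3x3 intrinsics, pixels), "rvec" (rotation vector, rad) and "tvec" (3), from world to camera coordinates, as OpenCV has them. Camera axes: x right, y down, z forward; pixel columns grow to the right and rows downward; lengths in m; the calibration is good to about 2 mm. A picture is of the moment at which its call begins. get_calibration takes no time and is no camera call.
- sign_off(): hands the job in; it is judged then, once.
The state is a dict: "time_s": time; "joint_pos": joint angles; "qd": joint speeds; "tau": joint torques, N m; "eef_pos": TCP position; "eef_rot": TCP orientation; "force": force on the tool from outside, world axes, zero at the start; "ft_torque": the same for the moment, N m; "gripper_width": finger opening in m; "grasp_force": force on a finger pad.
Only numpy, scipy, OpenCV 4.12 (cv2) and the standard library are available. Lean on these libraries where they do the work, as an engineer would, in place of code of your own. Each camera call takes 0.05 s, during which the arm holds its last target. There are 200 camera calls.

TASK

The instrument container is packed for the sterilizing round. Push its lid down until it is fully shut; then, with one fingertip holding the long sprung catch paddle on the lid down, push the bolt's upright tab with the other fingertip towards the keeper at the container's front edge until the bolt is fully home, and only then let the paddle spring back up to lock it. Work by pushing only: grip and pick up nothing, do not lift the lid further, leave the bolt back until the lid is shut, and leave the things round the container where they are.

Things in the scene. Friction and masses are not known exactly. Their poses are not given: they have to be found in the camera images.
- case: Shallow aluminium instrument container, 160 mm deep (x), 260 mm wide (y), tub 58 mm high, fixed on the table, turned up to 0.25 rad. Origin: centre of its underside; +x to the hinge at the back, -x to the front, +y left, z up. With the lid shut the lid's flat top is at z = 64 mm; bolt (at y = -27 mm) and paddle (at y = +27 mm) lie side by side along x on a plate in the lid's middle.
- lid_plate (a point): On the lid: middle of the steel mounting plate (156 x 100 mm) that carries bolt and catch, at x = 0, y = 0, z = 66 mm of the container when the lid is shut. Left and right of the plate the lid is bare but for two round filter covers, 60 mm across and 3 mm high, at x = +18 mm, y = +-88 mm. Nothing on the lid but tab, paddle and catch nose stands more than 19 mm above the plate.
- keeper (a point): Middle of the keeper's opening: steel bracket 32 mm wide at the container's front edge, x = -92 mm, y = -27 mm, reaching z = 86 mm; the bolt goes through it to lock the lid.
- case_lid (a joint): Lid on a hinge along the container's y axis at its x = +80 mm, z = 58 mm. 0 = shut, grows as it opens (rad); starts between 0.3 and 0.6. Friction in the hinge keeps it where it is left; 1 to 4 N down on its front part shuts it.
- lid_front (a point): A bare point on the lid's top, 33 mm behind its front edge and 88 mm left of the middle: a good place to push the lid down (130 mm from the hinge line).
- bolt (a joint): Flat steel bolt, 12 mm wide, sliding on the lid to the container's -x (front). 0 = withdrawn (start), 0.030 = fully home through the keeper (m), an end stop. Friction 2 N. With the catch up its nose stands in a notch of the bolt and blocks it at 0 or 0.030, with 1.5 mm play; in between the nose rides on the bolt.
- bolt_tab (a point): Centre of the rear (hinge side) face of the bolt's upright steel tab, the face to push; 30 mm above the mounting plate, at container x = +12 mm, y = -27 mm at the start with the lid shut. The tab is 26 mm wide (y), 5 mm thick (x), with a 7 mm thick roll along its top edge, 44 mm above the plate.
- catch (a joint): Sprung catch, a rocker on a pin parallel to the bolt: paddle pressed down, nose lifts out of the bolt. 0 = up (rest), 0.32 = fully down (rad), bolt free from 0.17. On the paddle's middle line it takes about 4 N to start and 8 N to hold fully down; released it springs back, unless its nose rests on the bolt between the notches (then it stays at about 0.14).
- catch_pad (a point): Middle of the catch paddle's upper face: steel plate 108 mm long (x), 30 mm wide (y), ribbed rubber on top; a fingertip can slide along it. Lid shut: at container x = 1, y = +27 mm, 54 mm left of the bolt's line; at rest about 25 mm above the mounting plate and tilted up to the left by 0.32 rad, fully down level and 18 mm above the plate.
- gallipot_1: Steel gallipot, an open cup 64 mm wide and 36 mm high, left of the container; bystander. Origin at its base.
- cream_pot_1: Round white cream pot with lid, 71 mm wide and 30 mm high, left of the container near its front; bystander. Origin at its base.
- tweezers: Steel tweezers 130 mm long, lying right of the container; bystander. Origin: centre of its underside.
- vial_3: White vial with a yellow cap, 30 mm wide and 54 mm high, right of the container towards the back; bystander. Origin at its base.
- kidney_dish: Kidney dish, 196 x 100 mm, 36 mm high, at the far left; bystander. Origin: centre of its underside.
- gauze_pack_2: Flat white gauze pack, 72 x 72 x 8 mm, at the right; bystander. Origin: centre of its underside.
- handpiece_blue: Handpiece with a blue band, 148 mm long and 21 mm thick, at the right near the table's front edge; bystander. Origin: centre of its underside.

How it is judged:
By the outcome, as a careful person would: the job done as asked, in the order asked, and still so for the second after the job is handed in, with the robot touching nothing.
It also fails if it takes over 51 s, if anything falls off the work surface, if the arm or the gripper's body presses on something with over 40 N, if the wrist force passes 120 N, or if a joint passes its speed limit or range.

## Working session

There is one attempt and no reset: what is moved stays moved. The work goes in short steps, Python scripts to look and compute and a tool call to move; the robot and the scene stay as the last step left them, time stands still between calls to the robot, and variables do not carry over. Pictures are saved under pics/ and viewed, at most 10 in all, crops included, and the job is handed in when it is done.

Besides the shell and the picture viewer there is one more tool, called as name(argument=value, ...), one argument or row to a line, values as JSON. apply_moves: Moves the arm, as the interface text tells. Its arguments: {"type":"object","properties":{"delta_pos":{"type":"array","items":{"type":"array","items":{"type":"number"}}},"turn":{"type":"array","items":{"type":"number"}},"gripper":{"type":"array","items":{"type":"number"}},"force":{"type":"number"}},"required":["delta_pos","turn","gripper"]}

```bash
mkdir -p pics; ls; python3 - <<'E'
from station import *
import cv2,numpy as np
for n in("scene","top"):
    cv2.imwrite(f"pics/{n}0.png",get_image(n)); c=get_calibration(n)
    R=cv2.Rodrigues(np.array(c["rvec"]))[0]; print(n,c["K"],(-R.T@np.array(c["tvec"]).ravel()).round(3)); print(R.round(2))
o=observe();print(o)
E
```

```text
pics
scene [[387.47530317   0.         254.0211129 ]
 [  0.         387.47530317 194.39382551]
 [  0.           0.           1.        ]] [-0.395 -0.785  0.637]
[[ 0.66 -0.76  0.  ]
 [-0.31 -0.27 -0.91]
 [ 0.69  0.6  -0.41]]
top [[363.4257349    0.         257.99551882]
 [  0.         363.4257349  192.50594075]
 [  0.           0.           1.        ]] [0.431 0.011 1.379]
[[ 0.02 -1.    0.03]
 [-1.   -0.02 -0.04]
 [ 0.04 -0.03 -1.  ]]
{'time_s': 0.1, 'joint_pos': array([ 9.78011960e-01,  3.42612001e-01,  1.52489788e+00, -7.16688930e-06,
        1.27537607e+00, -1.46001750e-01]), 'qd': array([-9.53117959e-04, -1.22104915e-03, -2.08083463e-03, -8.59689119e-04,
        6.42991306e-05, -1.50997817e-03]), 'tau': array([ 3.00351225e-03, -4.34446049e+01, -2.46491522e+01,  6.69753354e-05,
        4.63621793e-03, -1.19686925e-05]), 'eef_pos': array([0.2266258 , 0.47319072, 0.23072499]), 'eef_rot': array([-6.95876577e-01, -3.06308065e+00,  1.89808372e-03]), 'force': array([-0.56615963, -0.12121548, -0.03358107]), 'ft_torque': array([ 0.02103465,  0.0212575 , -0.00550359]), 'grasp_force': 0.0, 'gripper_width': 0.08584036471506659}
```

View pics/scene0.png

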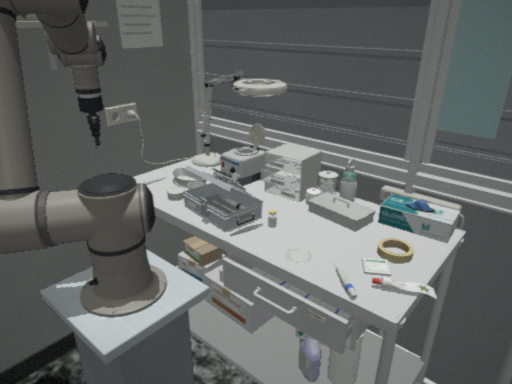

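View pics/top0.png

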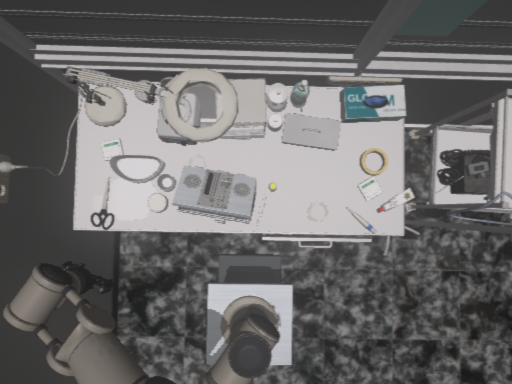

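The scene view shows the open lid near (222,200). In the top view the container is at about (215,192), with the lid tilted, and the arm is away to the left front.

```bash
python3 - <<'E'
import cv2,numpy as np
t=cv2.imread("pics/top0.png")[155:230,160:270]; s=cv2.imread("pics/scene0.png")[165:245,165:275]
f=lambda a:cv2.resize(a,None,fx=7,fy=7,interpolation=cv2.INTER_CUBIC)
cv2.imwrite("pics/t1.png",f(t));cv2.imwrite("pics/s1.png",f(s))
E
```

```text
(no output)
```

View pics/t1.png

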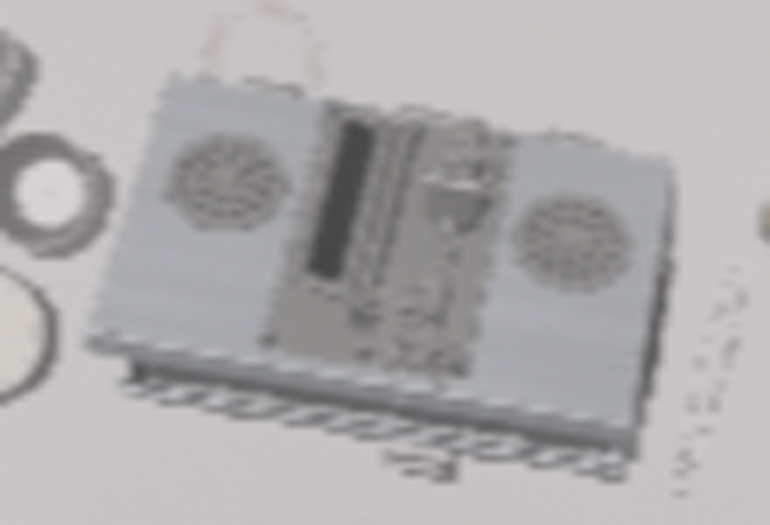

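View pics/s1.png

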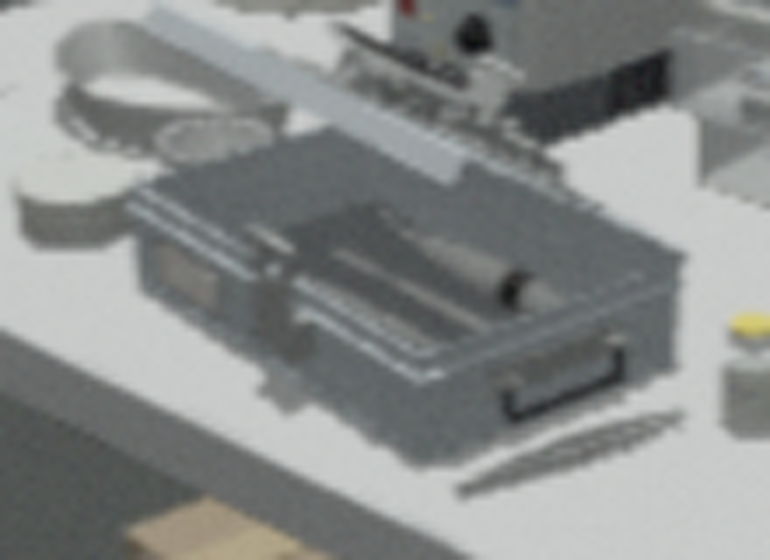

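The crops show the lid's corners in the top crop at about (170,75), (672,160), (90,340) and (635,425). In the scene crop the tub rim corners are at (130,200), (425,375) and (685,262), and the lid's front edge runs from (150,10) to (462,180).

```bash
cat > h.py <<'E'
import cv2,numpy as np
from station import *
C={}
for n in("scene","top"):
    c=get_calibration(n);R=cv2.Rodrigues(np.array(c["rvec"],float))[0];t=np.array(c["tvec"],float).ravel();C[n]=(np.array(c["K"]),R,t)
def ray(n,u,v):
    K,R,t=C[n];d=R.T@np.linalg.inv(K)@[u,v,1];return -R.T@t,d
def onz(n,u,v,z):
    o,d=ray(n,u,v);return o+d*(z-o[2])/d[2]
def two(p,q):
    o,d=ray("scene",*p);o2,d2=ray("top",*q);d/=np.linalg.norm(d);d2/=np.linalg.norm(d2)
    s=np.linalg.lstsq(np.c_[d,-d2],o2-o,rcond=None)[0];a=o+s[0]*d;b=o2+s[1]*d2;return (a+b)/2,np.linalg.norm(a-b)
def proj(n,P):
    K,R,t=C[n];p=K@(R@np.array(P,float)+t);return p[:2]/p[2]
E
python3 - <<'E'
from h import *
T=lambda x,y:(160+x/7-.43,155+y/7-.43); S=lambda x,y:(165+x/7-.43,165+y/7-.43)
BL=onz("top",*T(172,75),.064);BR=onz("top",*T(674,160),.064);print("lid back",BL,BR,np.linalg.norm(BL-BR))
FL=onz("scene",*S(130,200),.058);FR=onz("scene",*S(425,375),.058);BR2=onz("scene",*S(687,260),.058)
print("rim",FL,FR,BR2,np.linalg.norm(FL-FR),np.linalg.norm(FR-BR2))
print("lidfront",two(S(150,10),T(88,340)),two(S(462,175),T(635,430)))
d=BR-BL;print("yaw top",np.arctan2(-d[0]*-1,-d[1])*-1, "yaw rim",[np.arctan2(-(FL-FR)[0],(FL-FR)[1]),np.arctan2((BR2-FR)[1],(BR2-FR)[0])])
print("rim centre",(FL+BR2)/2)
E
```

```text
lid back [0.58391933 0.24665473 0.064     ] [ 0.54529045 -0.01354778  0.064     ] 0.2630542414908561
rim [0.40995551 0.25350275 0.058     ] [0.3728782  0.00070652 0.058     ] [ 0.54539838 -0.01104338  0.058     ] 0.2555008041952613 0.17291984814066755
lidfront (array([0.44483725, 0.26829729, 0.149858  ]), np.float64(0.0012407443725969548)) (array([0.40604291, 0.0051582 , 0.14531696]), np.float64(0.0022096344951236763))
yaw top 0.14738057687664124 yaw rim [np.float64(-0.1456304431382741), np.float64(-0.06800241357091895)]
rim centre [0.47767695 0.12122969 0.058     ]
```

```bash
python3 - <<'E'
from h import *
from scipy.spatial.transform import Rotation as Ro
print("lamp",two((260,88),(200,105)),"near edge",two((262,97),(200,141)))
cx,cy,yaw=.482,.126,-.146
o=observe();R=Ro.from_rotvec(o["eef_rot"]).as_matrix();c,s=np.cos(yaw),np.sin(yaw)
ya=np.array([-s,c,0]); print("turn",np.degrees(np.arctan2(np.dot(np.cross(R[:,1],ya),R[:,2]),R[:,1]@ya)))
P=np.array([cx,cy,0])+[c*-.038-s*.088,s*-.038+c*.088,.185];print(P,(R.T@(P-o["eef_pos"])*1000).round(1))
E
```

```text
lamp (array([0.70909842, 0.14570155, 0.40816269]), np.float64(0.003417436363652107)) near edge (array([0.63684028, 0.1198431 , 0.38866707]), np.float64(0.07132086538400903))
turn -17.233473188619378
[0.45720669 0.21859207 0.185     ] [-318.  -129.9   45.8]
```

apply_moves(
  delta_pos=[
    [-40, -16, 0],
    [-85, -35, 0],
    [-130, -53, 0],
    [-175, -71, 0],
    [-220, -90, 5],
    [-265, -108, 15],
    [-300, -122, 25],
    [-318, -130, 30],
  ],
  turn=[-4, -8, -12, -17, -17, -17, -17, -17],
  gripper=[0, 0, 0, 0, 0, 0, 0, 0],
)

```text
time_s: 0.9
eef_pos: [0.4588, 0.2162, 0.2001]
eef_rot: [-0.24, -3.131, 0.001]
force: [0.1, 0.7, -0.1]
gripper_width: 0.0001
grasp_force: 0.0
```

apply_moves(
  delta_pos=[
    [0, 0, 0],
    [0, 0, 0],
    [0, 0, 5],
  ],
  turn=[0, 0, 0],
  gripper=[0, 0, 0],
)

```text
time_s: 1.2
eef_pos: [0.4572, 0.2198, 0.1969]
eef_rot: [0.234, 3.132, 0.001]
force: [0.1, 0.7, -0.0]
gripper_width: -0.0003
grasp_force: 0.0
```

```bash
python3 - <<'E'
from h import *
for n,(r,c) in dict(top=(135,140),scene=(150,140)).items():
    im=get_image(n)[r:r+95,c:c+140]; cv2.imwrite(f"pics/{n}2.png",im)
a=[cv2.resize(cv2.imread(f"pics/{n}2.png"),None,fx=4.2,fy=4.2,interpolation=cv2.INTER_CUBIC)[:299] for n in("top","scene")]
cv2.imwrite("pics/b2.png",np.vstack(a)); o=observe();print(o["eef_pos"],o["force"])
E
```

```text
[0.45644183 0.21972223 0.19591557] [-0.85510512 -0.12321981  0.79299265]
```

View pics/b2.png

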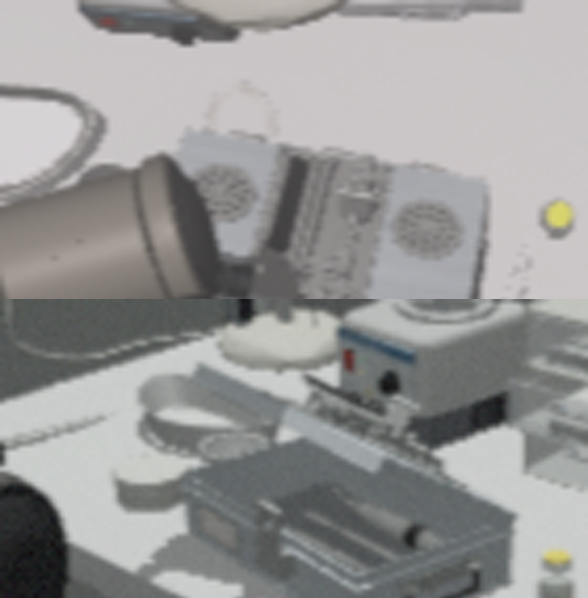

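The top view shows the wrist over the lid's left front. In the scene view the gripper isn't recognisable at the lid, so I'll check where the TCP should project.

```bash
python3 - <<'E'
from h import *
o=observe();P=o["eef_pos"];print([proj(n,P+[0,0,h]).round(0).tolist() for n in("scene","top") for h in(0,.08,.2)],o["joint_pos"].round(2))
cv2.imwrite("pics/sc3.png",get_image("scene"))
E
```

```text
[[197.0, 156.0], [195.0, 134.0], [193.0, 99.0], [184.0, 200.0], [180.0, 199.0], [171.0, 198.0]] [ 0.3   0.34  1.63  0.    1.17 -1.13]
```

View pics/sc3.png

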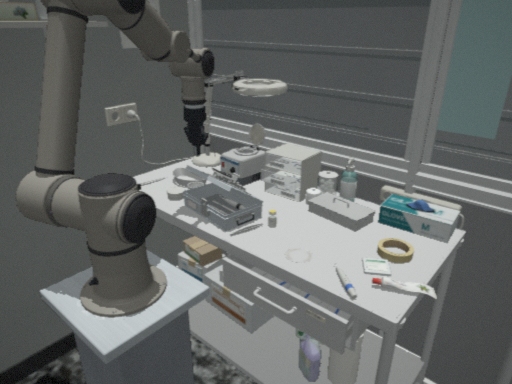

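The gripper tip is at about (197,156), above the lid's left front as planned. Next I push down.

apply_moves(
  delta_pos=[
    [0, 0, 20],
    [0, 0, 40],
    [0, 0, 55],
    [0, 0, 65],
    [0, 0, 75],
    [0, 0, 85],
    [0, 0, 95],
    [0, 0, 100],
  ],
  turn=[0, 0, 0, 0, 0, 0, 0, 0],
  gripper=[0, 0, 0, 0, 0, 0, 0, 0],
)

```text
time_s: 2.15
eef_pos: [0.457, 0.2188, 0.0954]
eef_rot: [-0.235, -3.132, 0.0]
force: [-0.4, 0.4, 2.5]
gripper_width: 0.0002
grasp_force: 1.1
```

apply_moves(
  delta_pos=[
    [0, 0, 6],
    [0, 0, 12],
    [0, 0, 18],
    [0, 0, 22],
    [0, 0, 25],
  ],
  turn=[0, 0, 0, 0, 0],
  gripper=[0, 0, 0, 0, 0],
)

```text
time_s: 2.65
eef_pos: [0.4573, 0.2188, 0.0709]
eef_rot: [-0.236, -3.132, 0.0]
force: [-1.4, 0.2, 2.0]
gripper_width: -0.0
grasp_force: 1.0
```

apply_moves(
  delta_pos=[
    [0, 0, 2],
    [0, 0, 4],
    [0, 0, 6],
    [0, 0, 7],
    [0, 0, 7],
  ],
  turn=[0, 0, 0, 0, 0],
  gripper=[0, 0, 0, 0, 0],
)

```text
time_s: 3.15
eef_pos: [0.4576, 0.2189, 0.0642]
eef_rot: [0.235, 3.132, 0.0]
force: [0.3, 0.2, -0.0]
gripper_width: 0.0004
grasp_force: 0.0
```

apply_moves(
  delta_pos=[
    [0, 0, 1],
    [0, 0, 2],
    [0, 0, 2],
  ],
  turn=[0, 0, 0],
  gripper=[0, 0, 0],
)

```text
time_s: 3.45
eef_pos: [0.4578, 0.2189, 0.0639]
eef_rot: [0.235, 3.131, 0.001]
force: [-5.5, -1.1, 16.1]
gripper_width: 0.0002
grasp_force: 8.0
```

apply_moves(
  delta_pos=[
    [0, 0, -20],
    [0, 0, -60],
    [0, 0, -100],
    [0, 45, -120],
    [0, 90, -120],
    [0, 130, -120],
    [0, 150, -120],
    [0, 150, -120],
  ],
  turn=[0, 0, 0, 0, 0, 0, 0, 0],
  gripper=[0, 0, 0, 45, 45, 45, 45, 45],
)

```text
time_s: 4.25
eef_pos: [0.4798, 0.3696, 0.1818]
eef_rot: [0.231, 3.133, 0.001]
force: [1.1, 0.7, -0.0]
gripper_width: 0.0449
grasp_force: 0.0
```

```bash
python3 - <<'E'
from h import *
t=np.mean([get_image("top")[150:230,155:270].astype(float) for _ in range(4)],0).astype(np.uint8)
s=np.mean([get_image("scene")[150:230,165:280].astype(float) for _ in range(4)],0).astype(np.uint8)
cv2.imwrite("pics/b4.png",cv2.resize(np.vstack([t,s])[:,:],None,fx=3.7,fy=3.7,interpolation=cv2.INTER_CUBIC))
cv2.imwrite("pics/t4.png",cv2.resize(t,None,fx=6,fy=6,interpolation=cv2.INTER_CUBIC)); cv2.imwrite("pics/s4.png",cv2.resize(s,None,fx=6,fy=6,interpolation=cv2.INTER_CUBIC))
o=observe();print(o["eef_pos"],o["gripper_width"])
E
```

```text
[0.48010033 0.36633242 0.18260804] 0.04491027088318121
```

View pics/t4.png

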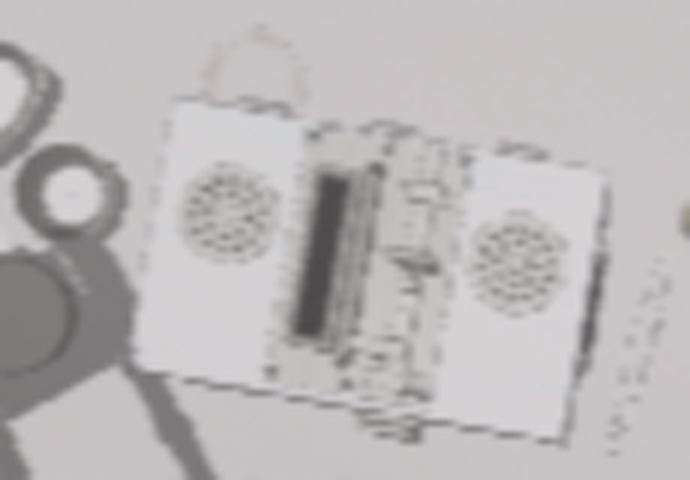

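View pics/s4.png

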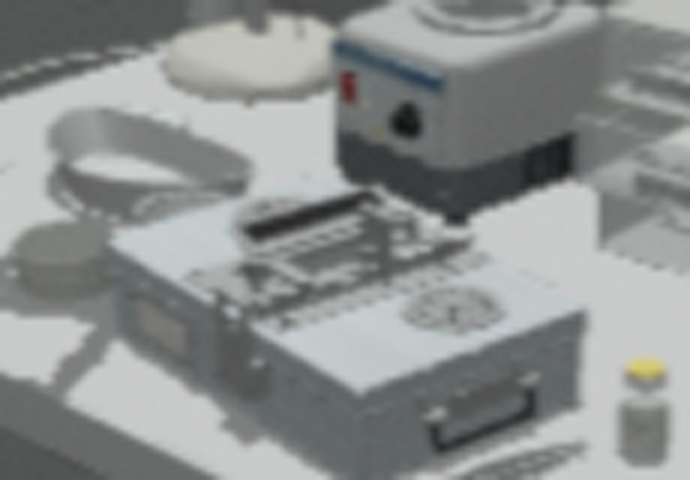

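The lid is shut. In the top crop (6x) its corners are at (172,98), (607,172), (565,443) and (135,368), and the filter covers are at (230,213) and (517,263). The paddle's rubber is the dark bar centred near (320,257), and the tab is near (412,262).

```bash
python3 - <<'E'
from h import *
from scipy.spatial.transform import Rotation as Ro
T=lambda x,y:(155+x/6-.42,150+y/6-.42); S=lambda x,y:(165+x/6-.42,150+y/6-.42)
m=[onz("top",*T(*p),.064) for p in((172,98),(607,172),(565,443),(135,368))]
print("corners",np.mean(m,0),[np.linalg.norm(m[i]-m[i-1]).round(4) for i in range(4)])
yaw=lambda d:np.arctan2(-d[0],d[1]); print("yaws",yaw(m[0]-m[1]),yaw(m[3]-m[2]))
f=[onz("top",*T(*p),.067) for p in((230,213),(517,263))];y=yaw(f[0]-f[1]);print("filters yaw",y,np.linalg.norm(f[0]-f[1]))
y0=-.15;X=np.array([np.cos(y0),np.sin(y0),0]);Y=np.array([-X[1],X[0],0])
print("c from filters",np.mean(f,0)-.018*X)
g=cv2.cvtColor(cv2.imread("pics/t4.png"),6);mk=(g[160:350,280:360]<100).astype(np.uint8);M=cv2.moments(mk,True)
u,v=280+M["m10"]/M["m00"],160+M["m01"]/M["m00"];p=onz("top",*T(u,v),.091);print("pad",u,v,"c from pad",p-.001*X-.027*Y)
n,_,st,ce=0,0,0,0
s=[onz("scene",*S(*p),.064) for p in((108,240),(358,390),(587,318))]
print("scene c",(s[0]+s[2])/2,yaw(s[0]-s[1]))
d=onz("top",*T(412,262),.105)
for z in (.11,): print("tab top rel", [(onz("top",*T(*q),z)-np.mean(m,0))@A for q in((390,258),(437,268),(412,262)) for A in(X,Y)])
E
```

```text
corners [0.48023734 0.12823192 0.064     ] [np.float64(0.1638), np.float64(0.2659), np.float64(0.1654), np.float64(0.2615)]
yaws -0.1481948150199402 -0.15465675598072195
filters yaw -0.15306365623503418 0.17477954553551117
c from filters [0.48154217 0.12902897 0.067     ]
pad 321.0701251303441 256.84775808133475 c from pad [0.48135039 0.12833972 0.091     ]
scene c [0.47529397 0.12328636 0.064     ] -0.1575540305080795
tab top rel [np.float64(0.007687226232075391), np.float64(-0.014427170395890298), np.float64(0.006559730495774906), np.float64(-0.04230198269713644), np.float64(0.007549836683321471), np.float64(-0.027404336442123128)]
```

apply_moves(
  delta_pos=[
    [-15, -45, 0],
    [-30, -90, 0],
    [-45, -135, 0],
    [-60, -180, 0],
    [-70, -220, 0],
    [-70, -236, 0],
    [-70, -236, 0],
  ],
  turn=[0, 0, 0, 0, 0, 0, 0],
  gripper=[45, 45, 45, 45, 45, 45, 45],
)

```text
time_s: 5.35
eef_pos: [0.5136, 0.1212, 0.1825]
eef_rot: [0.242, 3.132, -0.0]
force: [-0.8, 0.8, 0.1]
gripper_width: 0.0449
grasp_force: 0.0
```

apply_moves(
  delta_pos=[
    [0, 0, 20],
    [0, 0, 40],
    [0, 0, 55],
    [0, 0, 60],
    [0, 0, 60],
  ],
  turn=[0, 0, 0, 0, 0],
  gripper=[45, 45, 45, 45, 45],
)

```text
time_s: 5.85
eef_pos: [0.5133, 0.1243, 0.1219]
eef_rot: [-0.234, -3.132, -0.0]
force: [0.0, 0.4, -0.1]
gripper_width: 0.0453
grasp_force: 0.0
```

```bash
python3 - <<'E'
from h import *
s=get_image("scene")[140:220,175:275];t=get_image("top")[150:230,160:260]
cv2.imwrite("pics/b5.png",cv2.resize(np.hstack([s,t]),None,fx=4,fy=4,interpolation=cv2.INTER_CUBIC))
o=observe();d=o["eef_pos"]-[.48,.128,0];print(o["eef_pos"],o["force"],"case x,y",d@[.9886,-.1504,0],d@[.1504,.9886,0])
E
```

```text
[0.51420896 0.12406534 0.12302778] [-0.49732077 -0.03297553  0.4241274 ] case x,y 0.03441075358476666 0.0012552190757752063
```

View pics/b5.png

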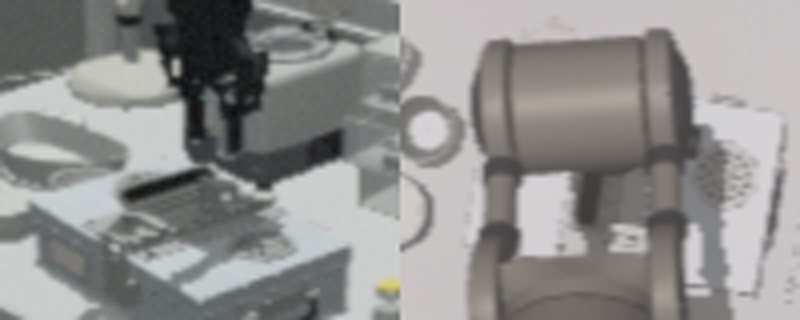

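The fingertips are at about (200,150) and (235,150) in the left half, straddling the midline above the rear of the paddle and behind the tab. I'll feel for the paddle.

apply_moves(
  delta_pos=[
    [0, 0, 10],
    [0, 0, 18],
    [0, 0, 22],
    [0, 0, 24],
    [0, 0, 24],
  ],
  turn=[0, 0, 0, 0, 0],
  gripper=[45, 45, 45, 45, 45],
)

```text
time_s: 6.45
eef_pos: [0.5137, 0.1233, 0.098]
eef_rot: [-0.236, -3.132, -0.0]
force: [0.2, -0.2, -0.3]
gripper_width: 0.0451
grasp_force: 0.0
```

apply_moves(
  delta_pos=[
    [0, 0, 1],
    [0, 0, 2],
    [0, 0, 2],
  ],
  turn=[0, 0, 0],
  gripper=[45, 45, 45],
)

```text
time_s: 6.75
eef_pos: [0.5138, 0.1234, 0.0963]
eef_rot: [0.235, 3.133, 0.0]
force: [-0.4, -1.1, 0.0]
gripper_width: 0.0451
grasp_force: 0.0
```

apply_moves(
  delta_pos=[
    [0, 0, 1],
    [0, 0, 2],
    [0, 0, 2],
  ],
  turn=[0, 0, 0],
  gripper=[45, 45, 45],
)

```text
time_s: 7.05
eef_pos: [0.5137, 0.1234, 0.0942]
eef_rot: [-0.235, -3.133, -0.0]
force: [-0.4, 0.1, 1.1]
gripper_width: 0.045
grasp_force: 0.0
```

apply_moves(
  delta_pos=[
    [0, 0, 1],
    [0, 0, 2],
    [0, 0, 2],
  ],
  turn=[0, 0, 0],
  gripper=[45, 45, 45],
)

```text
time_s: 7.35
eef_pos: [0.5137, 0.1233, 0.0921]
eef_rot: [-0.235, -3.132, -0.0]
force: [0.8, 0.4, 0.6]
gripper_width: 0.0452
grasp_force: 0.0
```

apply_moves(
  delta_pos=[
    [0, 0, 1],
    [0, 0, 2],
    [0, 0, 2],
  ],
  turn=[0, 0, 0],
  gripper=[45, 45, 45],
)

```text
time_s: 7.65
eef_pos: [0.5137, 0.1234, 0.0901]
eef_rot: [-0.236, -3.133, -0.0]
force: [-0.5, 0.4, 0.2]
gripper_width: 0.0447
grasp_force: 0.0
```

apply_moves(
  delta_pos=[
    [0, 0, 1],
    [0, 0, 2],
    [0, 0, 2],
  ],
  turn=[0, 0, 0],
  gripper=[45, 45, 45],
)

```text
time_s: 7.95
eef_pos: [0.5139, 0.1234, 0.0883]
eef_rot: [0.236, 3.133, 0.0]
force: [-0.0, 0.1, 0.8]
gripper_width: 0.0449
grasp_force: 0.3
```

apply_moves(
  delta_pos=[
    [0, 0, 1],
    [0, 0, 2],
    [0, 0, 2],
  ],
  turn=[0, 0, 0],
  gripper=[45, 45, 45],
)

```text
time_s: 8.25
eef_pos: [0.5141, 0.1237, 0.0866]
eef_rot: [0.236, 3.132, 0.001]
force: [-0.1, 1.3, 3.8]
gripper_width: 0.0451
grasp_force: 2.1
```

apply_moves(
  delta_pos=[
    [0, 0, 1],
    [0, 0, 2],
    [0, 0, 3],
    [0, 0, 3],
  ],
  turn=[0, 0, 0, 0],
  gripper=[45, 45, 45, 45],
)

```text
time_s: 8.65
eef_pos: [0.5143, 0.1239, 0.0838]
eef_rot: [0.236, 3.131, 0.002]
force: [-1.0, 3.5, 6.4]
gripper_width: 0.0449
grasp_force: 2.9
```

apply_moves(
  delta_pos=[
    [0, 0, 1],
    [0, 0, 2],
    [0, 0, 2],
  ],
  turn=[0, 0, 0],
  gripper=[45, 45, 45],
)

```text
time_s: 8.95
eef_pos: [0.5144, 0.1243, 0.082]
eef_rot: [0.236, 3.131, 0.003]
force: [-0.6, 4.7, 7.4]
gripper_width: 0.0451
grasp_force: 3.6
```

apply_moves(
  delta_pos=[
    [0, 0, 1],
    [0, 0, 1],
  ],
  turn=[0, 0],
  gripper=[45, 45],
)

```text
time_s: 9.15
eef_pos: [0.5144, 0.1245, 0.0811]
eef_rot: [0.236, 3.131, 0.003]
force: [-0.9, 5.6, 7.9]
gripper_width: 0.045
grasp_force: 4.0
```

apply_moves(
  delta_pos=[
    [0, 0, 1],
    [0, 0, 1],
  ],
  turn=[0, 0],
  gripper=[45, 45],
)

```text
time_s: 9.35
eef_pos: [0.5145, 0.1245, 0.0804]
eef_rot: [0.236, 3.131, 0.003]
force: [-3.1, 5.2, 10.1]
gripper_width: 0.0452
grasp_force: 5.1
```

apply_moves(
  delta_pos=[
    [0, 0, 1],
    [0, 0, 1],
  ],
  turn=[0, 0],
  gripper=[45, 45],
)

```text
time_s: 9.55
eef_pos: [0.5145, 0.1246, 0.0802]
eef_rot: [0.235, 3.13, 0.004]
force: [-3.6, 4.5, 16.4]
gripper_width: 0.045
grasp_force: 8.2
```

apply_moves(
  delta_pos=[
    [3, 0, -0.7],
    [6, 0, -0.7],
    [10, 0, -0.7],
    [14, 0, -0.7],
    [18, 0, -0.7],
  ],
  turn=[0, 0, 0, 0, 0],
  gripper=[45, 45, 45, 45, 45],
)

```text
time_s: 10.05
eef_pos: [0.5002, 0.1259, 0.081]
eef_rot: [0.235, 3.122, 0.002]
force: [8.2, -1.0, 6.9]
gripper_width: 0.0452
grasp_force: 5.2
```

apply_moves(
  delta_pos=[
    [4, 0, 0],
    [8, 0, 0],
    [12, 0, 0],
    [15, 0, 0],
  ],
  turn=[0, 0, 0, 0],
  gripper=[45, 45, 45, 45],
)

```text
time_s: 10.45
eef_pos: [0.4854, 0.1281, 0.081]
eef_rot: [0.236, 3.122, 0.002]
force: [7.7, -1.6, 7.6]
gripper_width: 0.0451
grasp_force: 5.1
```

apply_moves(
  delta_pos=[
    [3, 0, 0],
    [5, 0, 0],
    [7, 0, 0],
  ],
  turn=[0, 0, 0],
  gripper=[45, 45, 45],
)

```text
time_s: 10.75
eef_pos: [0.4786, 0.1291, 0.0809]
eef_rot: [0.235, 3.122, 0.002]
force: [8.3, -1.9, 8.2]
gripper_width: 0.0449
grasp_force: 5.1
```

apply_moves(
  delta_pos=[
    [1, 0, 0],
    [2, 0, 0],
    [2, 0, 0],
  ],
  turn=[0, 0, 0],
  gripper=[45, 45, 45],
)

```text
time_s: 11.05
eef_pos: [0.4764, 0.1295, 0.0809]
eef_rot: [0.235, 3.123, 0.002]
force: [6.5, -0.9, 7.6]
gripper_width: 0.0452
grasp_force: 5.0
```

apply_moves(
  delta_pos=[
    [1, 0, 0],
    [2, 0, 0],
    [2, 0, 0],
  ],
  turn=[0, 0, 0],
  gripper=[45, 45, 45],
)

```text
time_s: 11.35
eef_pos: [0.475, 0.1297, 0.081]
eef_rot: [0.235, 3.122, 0.002]
force: [9.1, -1.4, 7.0]
gripper_width: 0.0451
grasp_force: 6.1
```

apply_moves(
  delta_pos=[
    [1, 0, 0],
    [2, 0, 0],
    [2, 0, 0],
  ],
  turn=[0, 0, 0],
  gripper=[45, 45, 45],
)

```text
time_s: 11.65
eef_pos: [0.4748, 0.1298, 0.0812]
eef_rot: [0.234, 3.118, 0.002]
force: [14.5, -3.1, 3.6]
gripper_width: 0.0453
grasp_force: 8.5
```

apply_moves(
  delta_pos=[
    [1, 0, 0],
    [1, 0, 0],
  ],
  turn=[0, 0],
  gripper=[45, 45],
)

```text
time_s: 11.85
eef_pos: [0.4746, 0.1298, 0.0813]
eef_rot: [0.234, 3.116, 0.002]
force: [16.9, -4.4, 2.2]
gripper_width: 0.0449
grasp_force: 10.0
```

apply_moves(
  delta_pos=[
    [-3, 0, 0],
    [-5, 0, 0],
    [-6, 0, 0],
    [-6, 0, 0],
  ],
  turn=[0, 0, 0, 0],
  gripper=[45, 45, 45, 45],
)

```text
time_s: 12.25
eef_pos: [0.4749, 0.1298, 0.0806]
eef_rot: [0.235, 3.129, 0.002]
force: [-0.6, 1.3, 13.1]
gripper_width: 0.0452
grasp_force: 7.7
```

apply_moves(
  delta_pos=[
    [0, 0, -4],
    [0, 0, -10],
    [0, 0, -16],
    [0, 0, -30],
    [0, 0, -60],
    [0, 0, -90],
    [0, 0, -100],
  ],
  turn=[0, 0, 0, 0, 0, 0, 0],
  gripper=[45, 45, 45, 45, 45, 45, 45],
)

```text
time_s: 12.95
eef_pos: [0.4741, 0.1295, 0.1813]
eef_rot: [0.235, 3.129, 0.001]
force: [0.1, -0.7, 0.6]
gripper_width: 0.0446
grasp_force: 0.0
```

apply_moves(
  delta_pos=[
    [0, 45, 0],
    [0, 90, 0],
    [0, 135, 0],
    [0, 180, 0],
    [0, 220, 0],
    [0, 240, 0],
    [0, 240, 0],
  ],
  turn=[0, 0, 0, 0, 0, 0, 0],
  gripper=[45, 45, 45, 45, 45, 45, 45],
)

```text
time_s: 13.65
eef_pos: [0.5082, 0.369, 0.1771]
eef_rot: [-0.231, -3.131, 0.001]
force: [-0.8, -0.4, -0.3]
gripper_width: 0.045
grasp_force: 0.0
```

```bash
python3 - <<'E'
from h import *
t=np.mean([get_image("top")[150:230,155:270].astype(float) for _ in range(4)],0).astype(np.uint8)
s=np.mean([get_image("scene")[150:230,165:280].astype(float) for _ in range(4)],0).astype(np.uint8)
f=lambda a:cv2.resize(a,None,fx=6,fy=6,interpolation=cv2.INTER_CUBIC)
a=f(t)[90:430,130:500];b=f(s)[140:480,100:500]
cv2.imwrite("pics/b6.png",np.hstack([a,b]))
E
```

```text
(no output)
```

View pics/b6.png

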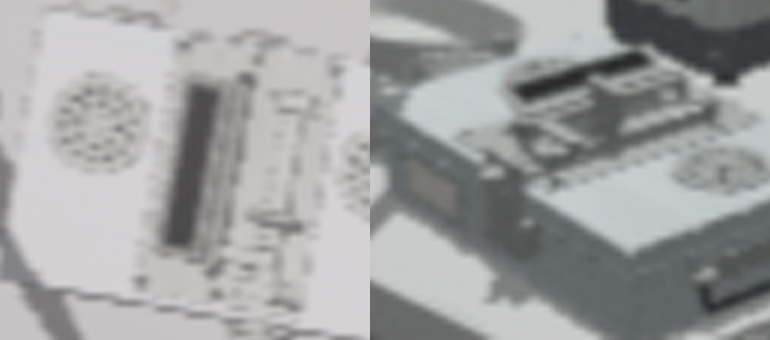

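The tab has moved from about (412,262) to (405,310) at 6x, which is roughly 28 mm of travel, and the lid is still shut. I'll compare the paddle's height with its rest picture.

```bash
python3 - <<'E'
from h import *
s=np.mean([get_image("scene")[150:230,165:280].astype(float) for _ in range(6)],0).astype(np.uint8)
t=np.mean([get_image("top")[150:230,155:270].astype(float) for _ in range(6)],0).astype(np.uint8)
f=lambda a:cv2.cvtColor(cv2.resize(a,None,fx=6,fy=6,interpolation=cv2.INTER_CUBIC),6)
def cen(g,r,th):
    y0,y1,x0,x1=r;m=(g[y0:y1,x0:x1]<th).astype(np.uint8);n,l,st,c=cv2.connectedComponentsWithStats(m);i=1+st[1:,4].argmax();return c[i]/6,st[i]
for nm,new,r in(("s4",s,(180,250,230,390)),("t4",t,(160,350,280,365))):
    for th in(80,100):
        print(nm,cen(cv2.imread(f"pics/{nm}.png",0),r,th),cen(f(new),r,th))
def ctrl(nm,new,r):
    y0,y1,x0,x1=r;a=cv2.imread(f"pics/{nm}.png",0)[y0:y1,x0:x1].astype(np.float32);b=f(new)[y0:y1,x0:x1].astype(np.float32);return np.array(cv2.phaseCorrelate(a,b,cv2.createHanningWindow((x1-x0,y1-y0),5))[0])/6
print("lid ctrl",ctrl("s4",s,(280,340,390,510)),ctrl("t4",t,(200,320,460,580)),"tab",)
E
```

```text
s4 (array([12.7320615 ,  6.05429005]), array([  17,   13,  128,   46, 1756], dtype=int32)) (array([13.20026651,  5.91861793]), array([  17,   13,  129,   47, 1751], dtype=int32))
s4 (array([15.93092444,  6.8787832 ]), array([  14,   11,  146,   59, 3238], dtype=int32)) (array([13.26188412,  5.92869528]), array([  14,   11,  136,   51, 2307], dtype=int32))
t4 (array([ 6.73868488, 16.76985482]), array([  21,   23,   41,  150, 2342], dtype=int32)) (array([ 6.71174431, 16.87645108]), array([  21,   23,   39,  150, 2211], dtype=int32))
t4 (array([ 6.83857659, 16.15867286]), array([  17,   17,   50,  159, 3878], dtype=int32)) (array([ 6.84208921, 16.147456  ]), array([  17,   17,   50,  159, 3826], dtype=int32))
lid ctrl [0.01528978 0.00131387] [-0.0059419  -0.00242233] tab
```

```bash
python3 -c "
from station import *
print(sign_off())"
```

```text
the job is handed in; nothing more can be done
None
```

The lid is shut, the bolt is home against its end stop, and the paddle is back at its rest height in the camera images; I handed the job in with the arm clear, about 14 s into the 51 s.

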